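Unlock the stock box with its bit key and draw the lid open

ROBOT

A 7-joint arm with a two-finger parallel gripper is mounted at the origin on a cart in front of the work surface, level with it; the furniture and walls round the work are solid. World frame = base frame: x ahead of the robot, y to its left, z up, the work surface at z = 0. Lengths are in m, angles in rad, forces in N, time in s.
With the tool pointing down it reaches from about 0.375 to 0.925 m from the base axis. Payload 3.1 kg.
Tool frame: the origin (TCP) lies on the centre line of the jaws, within the pads' length; the fingertips stand 17 mm ahead of it and the grasp point (between the pads) lies 2 mm behind it (bot.tip_reach is the distance from the TCP to the fingertips, in m); z points along the fingers, y is the line along which they close (so a half turn about z gives the same grasp; the last joint's range is limited). The gripper opens to 85 mm and grips with 20 to 120 N. Pads are 22 mm wide; open, the fingers measure 114 mm over their backs; the gripper's body (76 mm by 85 mm) begins 54 mm behind the grasp point. The pads swing forward as they close: fully open they stand 13 mm farther back than shut.
Start: joints at [1.142, 0.383, 0.044, 1.598, -0.018, 1.161, -0.05], TCP at [0.211, -0.615, 0.248] pointing down, gripper open.
Joint ranges: [-2.61, 2.61], [-0.41, 2.15], [-1.48, 1.57], [0, 2.5], [-1.57, 4.71], [0.05, 1.97], [-2.85, 2.85]. Speed limits (rad/s): [2.79, 2.79, 3.14, 3.14, 3.14, 3.14, 3.14].

INTERFACE

Orientations are given as a rotation vector (axis times angle).
In Python, from cell import bot gives the robot as it stands.
- The arm moves only by the tool servo_tool, never from a script. Its argument "series" is a list of rows, each a list of 3 entries, a list of its own where there are three numbers: the closure, from -1 (fully open) to 1 (shut), then the shift along the tool's x, y, z in mm, then the turn, a rotation vector about the tool's x, y, z in rad. In form: [[fingers, [x, y, z], [ax, ay, az]], ...]. A call has 1 to 8 rows; each row shifts and turns the commanded pose from where the row before left it, along the tool's axes as they then stand; what a row does not reach is not made up. A row lasts 1/12 s, in which the tool goes at most 41.7 mm and 7.16 degrees, less where a joint would pass 70% of its speed; a pose out of reach is approached as far as the arm can. A call with a gripper value outside its range is refused whole. The fingers move at their own pace and stop on an object; "newtons" is the grip in N (left out, the last holds). Time passes only in rows, so rows that do not move let the fingers close. It gives the time, the measured TCP pose, the force, the opening and the grip force at its end, in the units of the state.
- bot.get_state(): the state, without advancing time (a new reading comes with each control period).
- bot.grab_frame(name): name is "side" or "top"; returns a dict with "img" (400x640x3 uint8, red, green, blue), "depth" (400x640 float32, m along the optical axis (not along the pixel's ray), 0 where there is no reading), "mtx" (3x3 intrinsics, pixels), "extrinsics" (4x4, takes a point from camera to world coordinates). Camera axes: x right, y up, looking along -z (the intrinsics and any distortion apply to the point x, -y, -z); pixel columns grow to the right and rows downward; lengths in m; the calibration is good to about 2 mm. A picture is of the moment at which its call begins.
- bot.hand_in(): hands the job in; it is judged then, once.
The state is a dict: "t": time; "qpos": joint angles; "dq": joint speeds; "joint_torque": joint torques, N m; "ee_pos": TCP position; "ee_rot": TCP orientation; "ft_force": force on the tool from outside, world axes, zero at the start; "moment": the same for the moment, N m; "opening": finger opening in m; "finger_force": force on a finger pad.
Only numpy, scipy, OpenCV 4.12 (cv2) and the standard library are available. Lean on these libraries where they do the work, as an engineer would, in place of code of your own. Each camera call takes 0.05 s, during which the arm holds its last target. There are 200 camera calls.

TASK

Take the red T-handled key from its wooden stand, put it in the brass lock on the lid of the green stock box and, pressing lightly, turn it gently back and forth until it drops home in the lock. Then turn it clockwise to unlock, slide the lid fully open, and leave the key standing in the lock; do not force anything and leave the tools lying around where they are.

Things in the scene. Friction and masses are not known exactly. Their poses are not given: they have to be found in the camera images.
- stock_box: Green steel box fixed to the bench, 130 mm (its x) by 210 mm (its y) by 73 mm high, with a grey sliding lid between two dark rails along its y. Origin: centre of its underside; x and y as said, z up. The lid slides out toward the box's +y.
- box_lid (a joint): Travel of the lid toward the box's +y, in m: 0 shut, 0.085 fully open (end stop). Dry friction about 3 N, it stays where it is left. While the lock is locked a cam under the lid holds it at less than 0.003. The lock rides on the lid.
- lock_mouth (a point): Centre of the mouth of the lock: top of a round brass lock body 54 mm wide that stands 25 mm above the lid. 92 mm above the bench; moves with the lid; frame parallel to the box's. A funnel, 43 mm wide at the mouth, narrows within 6 mm to a straight round bore 32 mm wide.
- rotor_seat (a point): 22 mm below the mouth, out of sight down the bore: centre of the top of the lock's black rotor (frame parallel to the box's, not to the rotor). One straight slot, 8.6 mm wide, 12 mm deep, runs across the rotor. The key, either way round, drops 11 mm when its bit is within about 0.1 rad of the slot. The rotor drags with 0.12 N m: turning a key pressed on it with 3 to 8 N hardly moves it.
- lock_mark (a point): One of two black marks on the rim, 24 mm from the mouth's centre toward the box's +y and -y. The line through them is the slot's nominal direction; the rotor stands within 0.5 rad either side of it. Turned clockwise (from above) by the key it frees the lid from 0.85 rad past this line, stop at 1.25 rad; counterclockwise stop 0.6 rad. The key has 0.1 rad play in the slot.
- bit_key: Loose upright key, 115 mm tall, 0.2 kg. Origin: centre of the bit's bottom end; z up the shaft, x along T-handle and bit. Round collar 30 mm thick from 11 to 43 mm above the origin, below it the flat bit 28 mm (x) by 6 mm (y) by 11 mm long; shaft 14 mm thick. Home in the lock its origin is 33 mm below the mouth; standing on the rotor, not engaged, 22 mm below.
- key_tip (a point): The key's origin: centre of the bottom end of the bit.
- key_handle (a point): Centre of the key's red T-handle, 105 mm above its origin: a flat-sided bar 96 mm long (key's x), 15 mm thick (y), 19 mm high.
- key_stand: Wooden block fixed to the bench, 110 mm (its x) by 70 mm (its y) by 45 mm high; origin: centre of its underside. The key stands in a round hole 33 mm wide and 38 mm deep, 18 mm from the middle toward +x, with a floor 7 mm above the bench, so that the key's handle centre is 112 mm above the bench. A smaller hole beside it is empty.
- flat_tin: Bystander: flat closed brown tin, 84 by 120 mm, 30 mm high, left of the box. Origin: centre of its underside.
- hammer: Bystander: small hammer with an orange handle, 189 mm long, lying behind the box on the left. Origin: centre of its underside.
- gouge: Bystander: gouge with an orange wooden handle, 171 mm long, lying behind the box on the right. Origin: centre of its underside.
- polish_bar: Bystander: green bar of polishing compound, 42 by 69 mm, 34 mm high, left of the box. Origin: centre of its underside.
- bench_file: Bystander: file with an orange handle, 220 mm long, lying at the right edge of the bench. Origin: centre of its underside.

How it is judged:
On the way:
1. the key's bit has dropped home in the rotor's slot while the lid is still shut (z of key_tip in the frame of lock_mouth below -0.0295 m and horizontal distance between key_tip and lock_mouth below 0.005 m and value of joint box_lid below 0.008 m), for 0.1 s.
At the end, for the whole second after the job is handed in: the lid is open by at least 75 mm of its 85 mm and at rest; the key stands in the lock, its lower end at least 28.5 mm below the mouth, leaning less than 0.2 rad, let go and at rest (value of joint box_lid above 0.075 m and velocity of joint box_lid between -0.005 and 0.005 m/s and z of key_tip in the frame of lock_mouth below -0.0285 m and horizontal distance between key_tip and lock_mouth below 0.006 m and angle between bit_key's own z axis and vertical below 0.2 rad and linear speed of bit_key below 0.02 m/s); the robot touches nothing.
It fails at once if one of the tools lying around (tin, hammer, gouge, green bar, file) is moved by more than 30 mm (distance of any of flat_tin, hammer, gouge, polish_bar, bench_file from where it was at the start of the episode above 0.03 m).
It fails at once if the key is forced: it presses on the box or its lock with more than 150 N (contact force between bit_key and stock_box above 150 N).
It also fails if it takes over 54 s, if anything falls off the work surface, if the arm or the gripper's body presses on something with over 40 N, if the wrist force passes 120 N, or if a joint passes its speed limit or range.

## Working session

There is one attempt and no reset: what is moved stays moved. The work goes in short steps, Python scripts to look and compute and a tool call to move; the robot and the scene stay as the last step left them, time stands still between calls to the robot, and variables do not carry over. Pictures are saved under pics/ and viewed, at most 10 in all, crops included, and the job is handed in when it is done.

Besides the shell and the picture viewer there is one more tool, called after "Emit:" by a JSON object that holds its "op" and its "data". servo_tool: Moves the arm, as the interface text tells. Its arguments: {"type":"object","properties":{"series":{"type":"array","items":{"type":"array"}},"newtons":{"type":"number"}},"required":["series"]}

```bash
ls; mkdir -p pics; python3 - <<'E'
from cell import bot
import cv2,numpy as np
for n in("top","side"):
    f=bot.grab_frame(n); np.savez(f"pics/{n}0.npz",**f); cv2.imwrite(f"pics/{n}0.png",f["img"][:,:,::-1]); print(f["mtx"],f["extrinsics"].round(3))
s=bot.get_state();print({k:np.round(v,3) for k,v in s.items()},bot.tip_reach)
E
```

```text
pics
[[408.44103889   0.         320.15431289]
 [  0.         408.44103889 206.45214369]
 [  0.           0.           1.        ]] [[-0.01   0.999 -0.053  0.505]
 [-1.    -0.01  -0.004 -0.075]
 [-0.005  0.053  0.999  1.113]
 [ 0.     0.     0.     1.   ]]
[[501.98563455   0.         328.52651019]
 [  0.         501.98563455 202.89971535]
 [  0.           0.           1.        ]] [[-0.364 -0.432  0.825  1.532]
 [ 0.931 -0.158  0.328  0.324]
 [-0.011  0.888  0.46   0.646]
 [ 0.     0.     0.     1.   ]]
{'t': np.float64(0.1), 'qpos': array([ 1.142,  0.384,  0.044,  1.599, -0.018,  1.161, -0.05 ]), 'dq': array([ 0.001, -0.002,  0.001, -0.003,  0.001, -0.   ,  0.   ]), 'joint_torque': array([ 2.0000e-03, -4.3473e+01,  1.0290e+00, -2.5045e+01,  1.1000e-02,
        6.0000e-03,  0.0000e+00]), 'ee_pos': array([ 0.211, -0.614,  0.247]), 'ee_rot': array([-3.096e+00, -5.170e-01,  1.000e-03]), 'ft_force': array([ 0.463,  0.416, -0.54 ]), 'moment': array([0.01 , 0.027, 0.001]), 'finger_force': np.float64(0.0), 'opening': np.float64(0.085)} 0.017
```

View pics/top0.png

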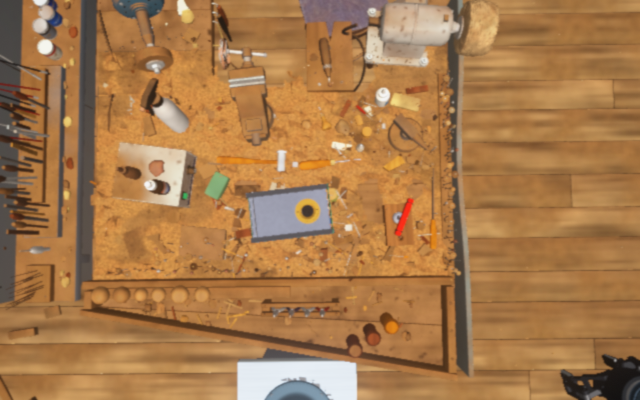

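View pics/side0.png

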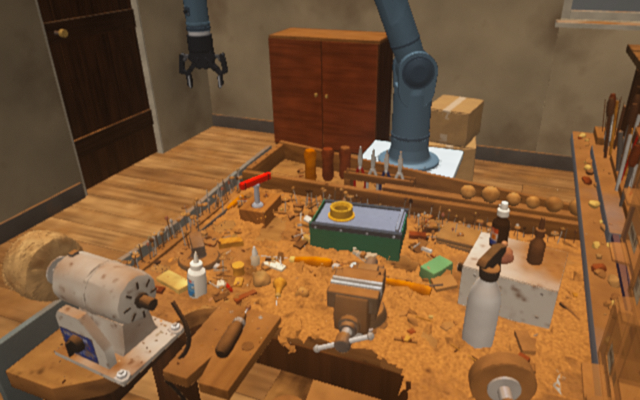

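The top view shows the red handle at about (403,217), the brass lock at (307,210) and the box spanning (250–331, 185–242). The side view shows the lock at (341,210) and the red handle at (255,180). Next I measure them and view enlarged crops.

```bash
cat > h.py <<'E'
import numpy as np,cv2
def ray(f,p):
    K,E=f["mtx"],f["extrinsics"]; d=np.linalg.inv(K)@[p[0],p[1],1]; d=E[:3,:3]@(d*[1,-1,-1]); return E[:3,3],d
def onz(f,p,z):
    o,d=ray(f,p); return o+d*(z-o[2])/d[2]
def two(f,p,g,q):
    a,d=ray(f,p);b,e=ray(g,q);s=np.linalg.lstsq(np.c_[d,-e],b-a,rcond=None)[0]
    return (a+d*s[0]+b+e*s[1])/2, np.linalg.norm(a+d*s[0]-b-e*s[1])
def blob(m,box):
    k=np.zeros(m.shape,np.uint8);x0,y0,x1,y1=box;k[y0:y1,x0:x1]=1
    m=(m.astype(np.uint8)&k); c=max(cv2.findContours(m,0,2)[0],key=cv2.contourArea); return m,c
def red(f): 
    h=cv2.cvtColor(f["img"],cv2.COLOR_RGB2HSV).astype(int); return ((h[...,0]<5)|(h[...,0]>174))&(h[...,1]>190)&(h[...,2]>90)
def brass(f):
    h=cv2.cvtColor(f["img"],cv2.COLOR_RGB2HSV).astype(int); return (abs(h[...,0]-23)<6)&(h[...,1]>150)&(h[...,2]>100)
E
python3 - <<'E'
from h import *
T=dict(np.load("pics/top0.npz"));S=dict(np.load("pics/side0.npz"))
m,c=blob(red(T),(380,185,430,250));r=cv2.minAreaRect(c);M=cv2.moments(c);pt=(M['m10']/M['m00'],M['m01']/M['m00']);print("red top",r,pt)
b=cv2.boxPoints(r);print([onz(T,p,.121).round(4) for p in b],"c",onz(T,pt,.119).round(4))
m2,c2=blob(red(S),(225,160,285,200));r2=cv2.minAreaRect(c2);print("red side",r2,"two",two(T,r[0],S,r2[0]))
m,c=blob(brass(T),(285,190,330,232));e=cv2.fitEllipse(c);print("lock",e,onz(T,e[0],.092).round(4))
m2,c2=blob(brass(S),(320,195,365,228));print("side lock bbox",cv2.boundingRect(c2))
w=S["img"][195:228,322:362]
for q in[(341,209)]:print(onz(S,q,.092))
# lid: blueish grey
h=cv2.cvtColor(T["img"],cv2.COLOR_RGB2HSV).astype(int)
g=(h[...,0]>95)&(h[...,0]<140)&(h[...,1]>25)
m,c=blob(g,(235,175,345,250));r=cv2.minAreaRect(c);print("lid",r,[onz(T,p,.067).round(4) for p in cv2.boxPoints(r)])
for n,f,(x0,y0,x1,y1) in(("a",T,(230,170,430,260)),("b",S,(225,155,425,275))):
    cv2.imwrite(f"pics/c{n}.png",cv2.resize(f["img"][y0:y1,x0:x1,::-1],None,fx=4,fy=4,interpolation=cv2.INTER_CUBIC))
E
```

```text
red top ((403.6551818847656, 216.36209106445312), (5.570860385894775, 37.6961555480957), 21.801410675048828) (403.57989417989415, 216.77883597883596)
[array([ 0.4912, -0.2499,  0.121 ]), array([ 0.5759, -0.2856,  0.121 ]), array([ 0.5707, -0.2981,  0.121 ]), array([ 0.4861, -0.2623,  0.121 ])] c [ 0.5299 -0.2741  0.119 ]
red side ((254.7345733642578, 180.1032257080078), (7.663150310516357, 32.46482849121094), 68.74949645996094) two (array([ 0.53072687, -0.27433545,  0.11608919]), np.float64(0.00125784637860585))
lock ((307.1094665527344, 210.66314697265625), (22.408153533935547, 22.559120178222656), 164.48143005371094) [ 0.5484 -0.0386  0.092 ]
side lock bbox (328, 201, 26, 21)
[ 0.55858024 -0.03189726  0.092     ]
lid ((293.05535888671875, 216.3296661376953), (33.126461029052734, 73.37046813964844), 86.18592071533203) [array([0.5725, 0.0951, 0.067 ]), array([ 0.5831, -0.0931,  0.067 ]), array([ 0.4983, -0.0977,  0.067 ]), array([0.4877, 0.0896, 0.067 ])]
```

View pics/ca.png

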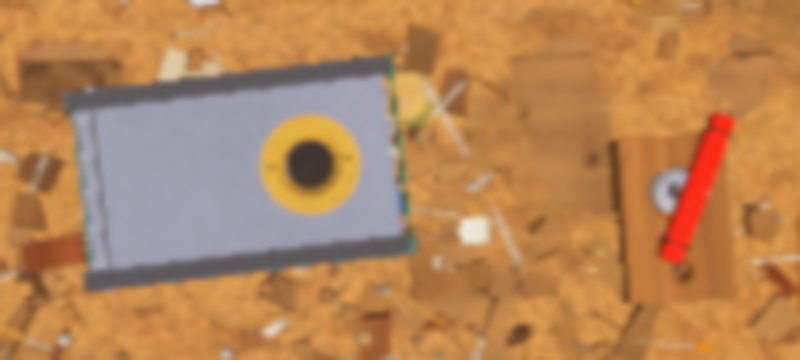

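View pics/cb.png

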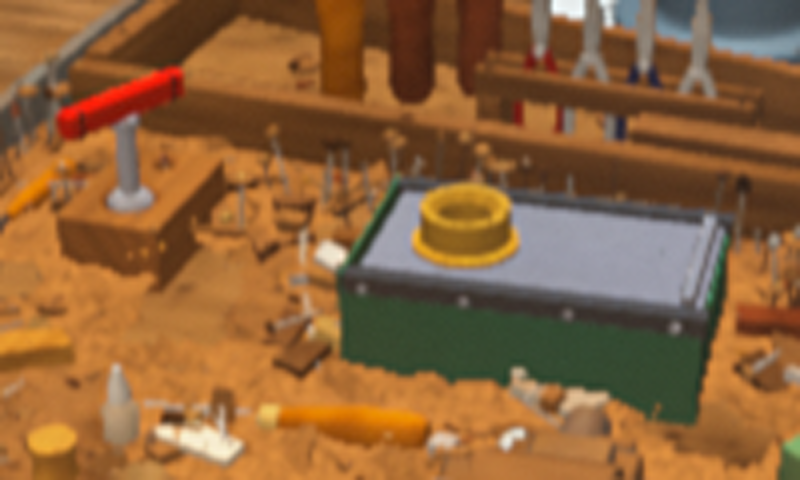

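The crops show the two lock marks at top-view pixels of about (297,212) and (317,209), so the slot line runs roughly along world y at 6–7°. There is a pull lip at the world +y end of the lid. Next I plan the approach to the key.

```bash
cat > plan.py <<'E'
import numpy as np,json
from scipy.spatial.transform import Rotation as R
def yaw(r): x=R.from_rotvec(r).as_matrix()[:,0]; return np.arctan2(x[1],x[0])
def down(y): return R.from_euler('z',y)*R.from_euler('x',np.pi)
def plan(pos,rot,tp,ty,n,fing=-1,nd=(1,3)):
    p=np.array(pos,float);r=R.from_rotvec(rot);y0=yaw(rot);p0=p.copy();out=[]
    for i in range(1,n+1):
        k=i/n;tpi=p0+(np.array(tp)-p0)*k; s=np.round(r.inv().apply(tpi-p)*1000,nd[0]); p=p+r.apply(s/1000)
        tr=down(y0+(ty-y0)*k); w=np.round((r.inv()*tr).as_rotvec(),nd[1]); r=r*R.from_rotvec(w)
        out.append([fing,s.tolist(),w.tolist()])
    for i in range(0,n,8): print(json.dumps(out[i:i+8]))
    print("end",p.round(4),np.degrees(yaw(r.as_rotvec())).round(2))
E
python3 - <<'E'
from h import *; from plan import *
from cell import bot
T=dict(np.load("pics/top0.npz"));S=dict(np.load("pics/side0.npz"))
print(onz(T,(306.9,210.4),.092),onz(S,(341.4,206.4),.092),two(T,(306.9,210.4),S,(341.4,206.4)))
a=onz(T,(297.1,211.6),.092);b=onz(T,(316.6,209.1),.092);print(np.degrees(np.arctan2(*(a-b)[1::-1])))
s=bot.get_state();print(np.degrees(yaw(s['ee_rot'])))
plan(s['ee_pos'],s['ee_rot'],[.5305,-.2742,.2],np.radians(157.1),21,nd=(0,2))
E
```

```text
[ 0.54906413 -0.03806178  0.092     ] [ 0.54601297 -0.03548858  0.092     ] (array([ 0.54841091, -0.03646682,  0.09296967]), np.float64(0.003481759716495659))
96.71572668796092
18.959022546351914
[[-1, [20.0, -10.0, 2.0], [-0.0, 0.0, -0.11]], [-1, [20.0, -9.0, 3.0], [-0.0, -0.0, -0.12]], [-1, [22.0, -5.0, 2.0], [-0.0, -0.0, -0.11]], [-1, [22.0, -3.0, 2.0], [-0.0, -0.0, -0.12]], [-1, [22.0, -1.0, 2.0], [-0.0, -0.0, -0.11]], [-1, [22.0, 2.0, 3.0], [-0.0, -0.0, -0.12]], [-1, [22.0, 5.0, 2.0], [-0.0, -0.0, -0.11]], [-1, [21.0, 6.0, 2.0], [-0.0, -0.0, -0.12]]]
[[-1, [20.0, 10.0, 2.0], [-0.0, -0.0, -0.11]], [-1, [19.0, 11.0, 3.0], [-0.0, -0.0, -0.12]], [-1, [18.0, 14.0, 2.0], [-0.0, -0.0, -0.11]], [-1, [15.0, 16.0, 2.0], [-0.0, -0.0, -0.12]], [-1, [14.0, 17.0, 2.0], [-0.0, -0.0, -0.11]], [-1, [12.0, 19.0, 3.0], [-0.0, -0.0, -0.12]], [-1, [10.0, 20.0, 2.0], [0.0, -0.0, -0.11]], [-1, [7.0, 21.0, 2.0], [0.0, -0.0, -0.12]]]
[[-1, [5.0, 22.0, 2.0], [0.0, -0.0, -0.11]], [-1, [2.0, 22.0, 3.0], [0.0, -0.0, -0.12]], [-1, [0.0, 22.0, 2.0], [0.0, -0.0, -0.11]], [-1, [-3.0, 22.0, 2.0], [0.0, -0.0, -0.12]], [-1, [-5.0, 22.0, 2.0], [0.0, -0.0, -0.11]]]
end [ 0.5307 -0.2738  0.2005] 157.04
```

Emit:
{"op": "servo_tool", "data": {"series": [[-1,[20,-10,2],[0,0,-0.11]],[-1,[20,-9,3],[0,0,-0.12]],[-1,[22,-5,2],[0,0,-0.11]],[-1,[22,-3,2],[0,0,-0.12]],[-1,[22,-1,2],[0,0,-0.11]],[-1,[22,2,3],[0,0,-0.12]],[-1,[22,5,2],[0,0,-0.11]],[-1,[21,6,2],[0,0,-0.12]]]}}

```text
t: 0.77
ee_pos: [0.333, -0.4839, 0.2295]
ee_rot: [-2.541, -1.846, -0.0]
ft_force: [-0.5, -0.2, 0.6]
opening: 0.0859
finger_force: 0.0
```

Emit:
{"op": "servo_tool", "data": {"series": [[-1,[20,10,2],[0,0,-0.11]],[-1,[19,11,3],[0,0,-0.12]],[-1,[18,14,2],[0,0,-0.11]],[-1,[15,16,2],[0,0,-0.12]],[-1,[14,17,2],[0,0,-0.11]],[-1,[12,19,3],[0,0,-0.12]],[-1,[10,20,2],[0,0,-0.11]],[-1,[7,21,2],[0,0,-0.12]]]}}

```text
t: 1.43
ee_pos: [0.4551, -0.3549, 0.2115]
ee_rot: [-1.457, -2.782, -0.0]
ft_force: [0.4, -0.7, -0.6]
opening: 0.0857
finger_force: 0.0
```

Emit:
{"op": "servo_tool", "data": {"series": [[-1,[5,22,2],[0,0,-0.11]],[-1,[2,22,3],[0,0,-0.12]],[-1,[0,22,2],[0,0,-0.11]],[-1,[-3,22,2],[0,0,-0.12]],[-1,[-5,22,2],[0,0,-0.11]],[-1,[0,0,0],[0,0,0]]]}}

```text
t: 1.93
ee_pos: [0.5343, -0.2682, 0.2007]
ee_rot: [0.608, 3.081, 0.008]
ft_force: [0.2, 1.5, 0.3]
opening: 0.0855
finger_force: 0.0
```

```bash
python3 - <<'E'
from plan import *
from cell import bot
s=bot.get_state();print(s['t'],s['ee_pos'],np.degrees(yaw(s['ee_rot'])),s['ee_rot'],s['qpos'].round(2) if hasattr(s['qpos'],'round') else s['qpos'],s['ft_force'])
plan(s['ee_pos'],s['ee_rot'],[.5305,-.2742,.11],np.radians(157.1),6,nd=(1,3))
E
```

```text
1.9333 [ 0.53427928 -0.26819386  0.20068139] 157.67844458607155 [0.60791731 3.08127367 0.00805053] [ 0.84  0.39 -0.54  1.75  0.22  1.07  1.41] [0.19884937 1.45146358 0.34195242]
[[-1, [0.2, -1.2, 15.1], [0.005, -0.0, 0.002]], [-1, [0.2, -1.2, 15.1], [0.0, -0.0, 0.001]], [-1, [0.2, -1.2, 15.1], [0.0, -0.0, 0.002]], [-1, [0.2, -1.2, 15.1], [0.0, -0.0, 0.002]], [-1, [0.2, -1.1, 15.2], [0.0, -0.0, 0.001]], [-1, [0.2, -1.2, 15.1], [0.0, -0.0, 0.002]]]
end [ 0.5305 -0.2742  0.11  ] 157.11
```

Emit:
{"op": "servo_tool", "data": {"series": [[-1,[0,0,0],[0,0,0]],[-1,[0,0,0],[0,0,0]],[-1,[0,0,0],[0,0,0]]]}}

```text
t: 2.18
ee_pos: [0.5298, -0.2765, 0.2009]
ee_rot: [-0.63, -3.077, 0.002]
ft_force: [-0.7, -0.4, -0.4]
opening: 0.0849
finger_force: 0.0
```

Emit:
{"op": "servo_tool", "data": {"series": [[-1,[0,0,13],[0,0,0]],[-1,[0,0,13],[0,0,0]],[-1,[0,0,13],[0,0,0]],[-1,[0,0,13],[0,0,0]],[-1,[0,0,13],[0,0,0]],[-1,[0,0,13],[0,0,0]],[-1,[0,0,12],[0,0,0]],[-1,[0,0,0],[0,0,0]]]}}

```text
t: 2.85
ee_pos: [0.5288, -0.2736, 0.1075]
ee_rot: [-0.624, -3.073, -0.003]
ft_force: [-0.3, 0.2, -0.3]
opening: 0.0854
finger_force: 0.0
```

Emit:
{"op": "servo_tool", "data": {"series": [[-1,[0,0,0],[0,0,0]],[-1,[0,0,0],[0,0,0]]]}}

```text
t: 3.02
ee_pos: [0.5316, -0.2747, 0.1116]
ee_rot: [0.625, 3.078, 0.0]
ft_force: [0.2, -0.6, 0.7]
opening: 0.0855
finger_force: 0.0
```

```bash
python3 - <<'E'
from cell import bot
import cv2
f=bot.grab_frame("side");cv2.imwrite("pics/g1.png",cv2.resize(f["img"][110:230,190:350,::-1],None,fx=4,fy=4))
E
```

```text
(no output)
```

View pics/g1.png

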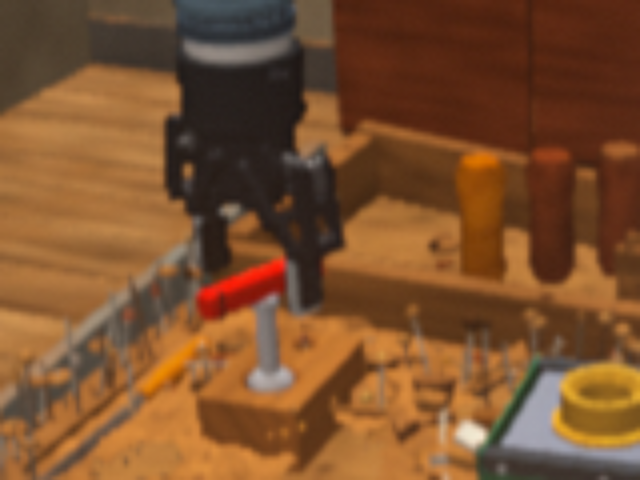

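The fingers straddle the red handle (crop (245,285)), so I close on it.

Emit:
{"op": "servo_tool", "data": {"series": [[1,[0,0,0],[0,0,0]],[1,[0,0,0],[0,0,0]],[1,[0,0,0],[0,0,0]],[1,[0,0,0],[0,0,0]],[1,[0,0,0],[0,0,0]],[1,[0,0,0],[0,0,0]],[1,[0,0,0],[0,0,0]],[1,[0,0,0],[0,0,0]]], "newtons": 60}}

```text
t: 3.73
ee_pos: [0.5315, -0.2748, 0.1116]
ee_rot: [0.625, 3.078, -0.0]
ft_force: [1.0, -0.5, 1.3]
opening: 0.0141
finger_force: 58.8
```

Emit:
{"op": "servo_tool", "data": {"series": [[1,[0,0,-8],[0,0,0]],[1,[0,0,-10],[0,0,0]],[1,[0,0,-10],[0,0,0]],[1,[0,0,-15],[0,0,0]],[1,[0,0,-15],[0,0,0]],[1,[0,0,-15],[0,0,0]],[1,[0,0,-20],[0,0,0]],[1,[0,0,-20],[0,0,0]]]}}

```text
t: 4.4
ee_pos: [0.5304, -0.2745, 0.2256]
ee_rot: [-0.625, -3.078, -0.0]
ft_force: [0.5, 1.0, -1.6]
opening: 0.0141
finger_force: 58.6
```

Emit:
{"op": "servo_tool", "data": {"series": [[1,[0,0,-10],[0,0,0]],[1,[0,0,0],[0,0,0]],[1,[0,0,0],[0,0,0]],[1,[0,0,0],[0,0,0]]]}}

```text
t: 4.73
ee_pos: [0.5301, -0.2744, 0.2331]
ee_rot: [-0.625, -3.076, -0.001]
ft_force: [-0.3, -0.4, -2.8]
opening: 0.014
finger_force: 58.6
```

```bash
python3 - <<'E'
from h import *; from plan import *
from cell import bot
S=bot.grab_frame("side");T=bot.grab_frame("top")
s=bot.get_state();print(s['t'],s['ee_pos'],np.degrees(yaw(s['ee_rot'])),s['ee_rot'],np.round(s['qpos'],2),s['ft_force'],s['opening'])
cv2.imwrite("pics/g2.png",np.hstack([cv2.resize(f["img"][y:y+150,x:x+100,::-1],None,fx=4,fy=4) for f,x,y in((S,210,70),(T,355,150))]))
E
```

```text
4.8333 [ 0.52986727 -0.27431581  0.23245938] 157.0372235564433 [-6.24671703e-01 -3.07546916e+00 -1.48861983e-03] [ 0.85  0.35 -0.54  1.72  0.2   1.13  1.42] [ 0.10375867 -0.22328581 -2.08553775] 0.013980918811246901
```

View pics/g2.png

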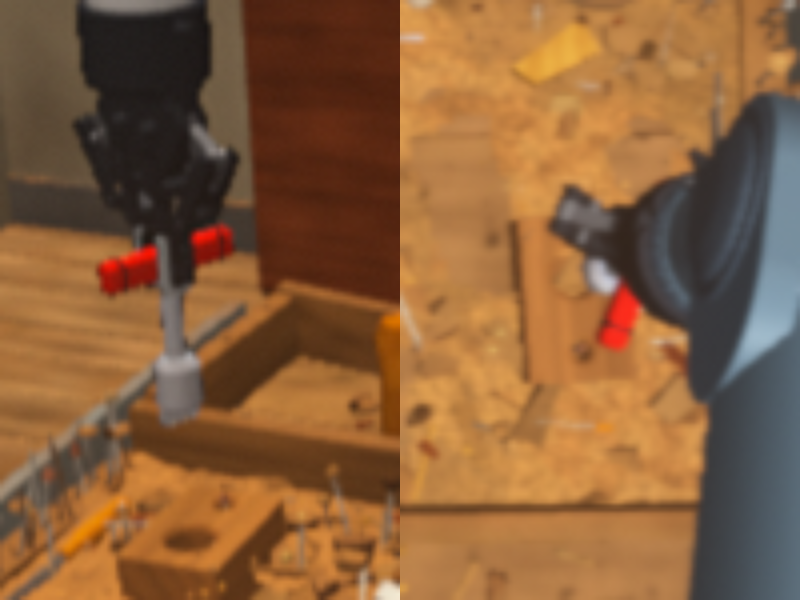

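```bash
python3 - <<'E'
from h import *; from plan import *
from cell import bot
S=bot.grab_frame("side")
def proj(f,p):
    E=f["extrinsics"];c=E[:3,:3].T@(np.array(p)-E[:3,3]);u=f["mtx"]@(c*[1,-1,-1]);return (u[:2]/u[2]).round(2)
s=bot.get_state();p=s['ee_pos']
for dz in(-.062,-.094,0):print(dz,proj(S,p+[0,0,dz]))
# collar column centroid
im=S["img"].astype(int);g=(im.max(2)-im.min(2)<40)&(im.mean(2)>110)
for y in range(150,178,3):
    x=np.where(g[y,235:280])[0]+235; print(y,x.min() if len(x) else 0,x.max() if len(x) else 0)
plan(s['ee_pos'],s['ee_rot'],[.5487,-.0375,.22],np.radians(127),16,1,nd=(0,2))
E
```

```text
-0.062 [252.88 159.95]
-0.094 [253.91 171.8 ]
0 [250.82 136.16]
150 251 253
153 251 253
156 251 254
159 250 258
162 249 258
165 245 255
168 250 255
171 250 255
174 0 0
177 0 0
[[1, [5.0, 14.0, 1.0], [0.0, -0.0, 0.03]], [1, [5.0, 14.0, 1.0], [0.0, -0.0, 0.04]], [1, [5.0, 14.0, 0.0], [0.0, -0.0, 0.03]], [1, [7.0, 13.0, 1.0], [-0.0, -0.0, 0.03]], [1, [6.0, 14.0, 1.0], [-0.0, -0.0, 0.03]], [1, [7.0, 13.0, 1.0], [-0.0, -0.0, 0.04]], [1, [7.0, 13.0, 1.0], [-0.0, -0.0, 0.03]], [1, [8.0, 12.0, 0.0], [-0.0, -0.0, 0.03]]]
[[1, [8.0, 13.0, 1.0], [-0.0, -0.0, 0.03]], [1, [9.0, 12.0, 1.0], [-0.0, -0.0, 0.04]], [1, [9.0, 12.0, 1.0], [-0.0, -0.0, 0.03]], [1, [9.0, 11.0, 1.0], [-0.0, -0.0, 0.03]], [1, [10.0, 11.0, 0.0], [-0.0, -0.0, 0.04]], [1, [10.0, 11.0, 1.0], [-0.0, -0.0, 0.03]], [1, [10.0, 11.0, 1.0], [-0.0, -0.0, 0.03]], [1, [11.0, 10.0, 1.0], [-0.0, -0.0, 0.03]]]
end [ 0.5488 -0.0377  0.2199] 127.25
```

Emit:
{"op": "servo_tool", "data": {"series": [[1,[5,14,1],[0,0,0.03]],[1,[5,14,1],[0,0,0.04]],[1,[5,14,0],[0,0,0.03]],[1,[7,13,1],[0,0,0.03]],[1,[6,14,1],[0,0,0.03]],[1,[7,13,1],[0,0,0.04]],[1,[7,13,1],[0,0,0.03]],[1,[8,12,0],[0,0,0.03]]]}}

```text
t: 5.55
ee_pos: [0.5397, -0.1556, 0.227]
ee_rot: [-1.02, -2.969, -0.0]
ft_force: [0.9, 0.0, -1.7]
opening: 0.0138
finger_force: 58.6
```

Emit:
{"op": "servo_tool", "data": {"series": [[1,[8,13,1],[0,0,0.03]],[1,[9,12,1],[0,0,0.04]],[1,[9,12,1],[0,0,0.03]],[1,[9,11,1],[0,0,0.03]],[1,[10,11,0],[0,0,0.04]],[1,[10,11,1],[0,0,0.03]],[1,[10,11,1],[0,0,0.03]],[1,[11,10,1],[0,0,0.03]]]}}

```text
t: 6.22
ee_pos: [0.5495, -0.0373, 0.2203]
ee_rot: [-1.397, -2.812, 0.001]
ft_force: [0.3, 1.0, -1.8]
opening: 0.0138
finger_force: 58.6
```

Emit:
{"op": "servo_tool", "data": {"series": [[1,[0,0,0],[0,0,0]],[1,[0,0,0],[0,0,0]],[1,[0,0,0],[0,0,0]],[1,[0,0,0],[0,0,0]],[1,[0,0,0],[0,0,0]],[1,[0,0,0],[0,0,0]]]}}

```text
t: 6.72
ee_pos: [0.5499, -0.0394, 0.2212]
ee_rot: [1.398, 2.813, -0.001]
ft_force: [-0.0, 1.0, -1.8]
opening: 0.0137
finger_force: 58.6
```

```bash
python3 - <<'E'
from h import *; from plan import *
from cell import bot
S=bot.grab_frame("side")
def proj(f,p):
    E=f["extrinsics"];c=E[:3,:3].T@(np.array(p)-E[:3,3]);u=f["mtx"]@(c*[1,-1,-1]);return (u[:2]/u[2]).round(2)
s=bot.get_state();p=s['ee_pos'];print(s['t'],p,np.degrees(yaw(s['ee_rot'])),s['ee_rot'],s['ft_force'],np.round(s['qpos'],2))
print("tip",proj(S,p+[0,0,-.105]),"mouth",proj(S,[*p[:2],.092]))
cv2.imwrite("pics/g3.png",cv2.resize(S["img"][130:240,280:410,::-1],None,fx=5,fy=5,interpolation=cv2.INTER_CUBIC))
E
```

```text
6.7667 [ 0.54992956 -0.03910912  0.22130351] 127.16283373918995 [ 1.3976956e+00  2.8133480e+00 -3.2279838e-04] [-0.34465083  0.31521385 -1.07569007] [ 0.51  0.28 -0.59  1.84  0.18  1.07  0.5 ]
tip [339.38 197.68] mouth [339.39 206.88]
```

View pics/g3.png

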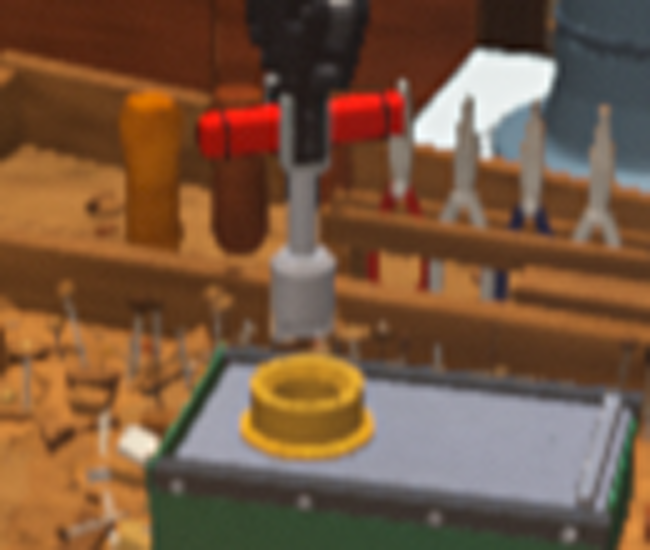

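The collar is centred at crop x≈303 and the lock mouth at (307,381). The key is about 2 mm off laterally, so I correct that and descend.

Emit:
{"op": "servo_tool", "data": {"series": [[1,[2,0.6,4],[0,0,0]],[1,[0,0,5],[0,0,0]],[1,[0,0,5],[0,0,0]],[1,[0,0,5],[0,0,0]],[1,[0,0,5],[0,0,0]],[1,[0,0,3],[0,0,0]],[1,[0,0,3],[0,0,0]],[1,[0,0,0],[0,0,0]]]}}

```text
t: 7.43
ee_pos: [0.5487, -0.0361, 0.1904]
ee_rot: [-1.395, -2.813, 0.001]
ft_force: [-0.1, 1.2, -1.6]
opening: 0.0139
finger_force: 58.6
```

Emit:
{"op": "servo_tool", "data": {"series": [[1,[0,0,2],[0,0,0]],[1,[0,0,2],[0,0,0]],[1,[0,0,2],[0,0,0]],[1,[0,0,0],[0,0,0]],[1,[0,0,0],[0,0,0]]]}}

```text
t: 7.85
ee_pos: [0.5491, -0.0361, 0.1852]
ee_rot: [-1.396, -2.814, 0.0]
ft_force: [-0.3, -0.6, -2.2]
opening: 0.0138
finger_force: 58.6
```

Emit:
{"op": "servo_tool", "data": {"series": [[1,[0,0,2],[0,0,0]],[1,[0,0,2],[0,0,0]],[1,[0,0,2],[0,0,0]],[1,[0,0,2],[0,0,0]],[1,[0,0,0],[0,0,0]],[1,[0,0,0],[0,0,0]]]}}

```text
t: 8.35
ee_pos: [0.549, -0.0364, 0.177]
ee_rot: [-1.396, -2.814, 0.001]
ft_force: [0.0, -0.4, -2.6]
opening: 0.0143
finger_force: 58.6
```

Emit:
{"op": "servo_tool", "data": {"series": [[1,[0,0,1],[0,0,0]],[1,[0,0,1],[0,0,0]],[1,[0,0,1],[0,0,0]],[1,[0,0,0],[0,0,0]],[1,[0,0,0],[0,0,0]]]}}

```text
t: 8.77
ee_pos: [0.5493, -0.0364, 0.1745]
ee_rot: [1.396, 2.814, -0.0]
ft_force: [-0.6, -1.6, -0.3]
opening: 0.0143
finger_force: 58.9
```

Emit:
{"op": "servo_tool", "data": {"series": [[1,[0,0,0.5],[0,0,0]],[1,[0,0,0.5],[0,0,0]],[1,[0,0,0],[0,0,0]],[1,[0,0,0],[0,0,0]]]}}

```text
t: 9.1
ee_pos: [0.5496, -0.0363, 0.1744]
ee_rot: [1.395, 2.814, -0.001]
ft_force: [-2.0, -1.0, 4.9]
opening: 0.0139
finger_force: 59.8
```

Emit:
{"op": "servo_tool", "data": {"series": [[1,[0,0,0],[0,0,0.04]],[1,[0,0,0],[0,0,0.04]],[1,[0,0,0],[0,0,0.04]],[1,[0,0,0],[0,0,0.04]],[1,[0,0,0],[0,0,0.04]]]}}

```text
t: 9.52
ee_pos: [0.5495, -0.0363, 0.1743]
ee_rot: [1.672, 2.659, -0.001]
ft_force: [-1.7, -0.8, 4.8]
opening: 0.014
finger_force: 59.6
```

Emit:
{"op": "servo_tool", "data": {"series": [[1,[0,0,0],[0,0,0.04]],[1,[0,0,0],[0,0,0.04]],[1,[0,0,0],[0,0,0.04]],[1,[0,0,0],[0,0,0.04]],[1,[0,0,0],[0,0,0.04]]]}}

```text
t: 9.93
ee_pos: [0.5493, -0.0364, 0.1738]
ee_rot: [1.929, 2.479, -0.001]
ft_force: [-1.7, -1.6, 0.1]
opening: 0.0138
finger_force: 58.8
```

Emit:
{"op": "servo_tool", "data": {"series": [[1,[0,0,0.7],[0,0,0]],[1,[0,0,0.7],[0,0,0]],[1,[0,0,0],[0,0,0]]]}}

```text
t: 10.18
ee_pos: [0.5488, -0.0365, 0.1714]
ee_rot: [-1.926, -2.481, 0.001]
ft_force: [-1.8, -1.7, -0.8]
opening: 0.0139
finger_force: 59.0
```

It has found the slot, so I lower it home.

Emit:
{"op": "servo_tool", "data": {"series": [[1,[0,0,1],[0,0,0]],[1,[0,0,1],[0,0,0]],[1,[0,0,1],[0,0,0]],[1,[0,0,1],[0,0,0]],[1,[0,0,0],[0,0,0]]]}}

```text
t: 10.6
ee_pos: [0.549, -0.0364, 0.1678]
ee_rot: [-1.927, -2.481, 0.001]
ft_force: [-2.8, -2.3, 3.2]
opening: 0.0141
finger_force: 59.4
```

Emit:
{"op": "servo_tool", "data": {"series": [[1,[0,0,1],[0,0,0]],[1,[0,0,1],[0,0,0]],[1,[0,0,1],[0,0,0]],[1,[0,0,0.6],[0,0,0]],[1,[0,0,0],[0,0,0]],[1,[0,0,0],[0,0,0]]]}}

```text
t: 11.1
ee_pos: [0.5491, -0.0364, 0.1642]
ee_rot: [-1.927, -2.481, 0.001]
ft_force: [-3.1, -2.2, 4.2]
opening: 0.0142
finger_force: 59.6
```

Emit:
{"op": "servo_tool", "data": {"series": [[1,[-0.2,-0.5,0],[0,0,0]],[1,[0,0,0.5],[0,0,0]],[1,[0,0,0.5],[0,0,0]],[1,[0,0,0],[0,0,0]],[1,[0,0,0],[0,0,0]]]}}

```text
t: 11.52
ee_pos: [0.5489, -0.0364, 0.1635]
ee_rot: [1.927, 2.481, 0.0]
ft_force: [-3.9, -2.2, 4.9]
opening: 0.0139
finger_force: 59.7
```

Emit:
{"op": "servo_tool", "data": {"series": [[1,[0,0,0],[0,0,0.08]],[1,[0,0,0],[0,0,0.08]],[1,[0,0,0],[0,0,0.08]],[1,[0,0,0],[0,0,0.08]],[1,[0,0,0],[0,0,0.08]],[1,[0,0,0],[0,0,0.08]],[1,[0,0,0],[0,0,0.08]],[1,[0,0,0],[0,0,0]]]}}

```text
t: 12.18
ee_pos: [0.5485, -0.0362, 0.1635]
ee_rot: [-2.539, -1.85, 0.001]
ft_force: [-3.3, -2.3, 5.4]
opening: 0.0139
finger_force: 59.8
```

Emit:
{"op": "servo_tool", "data": {"series": [[1,[0,0,0],[0,0,0.08]],[1,[0,0,0],[0,0,0.08]],[1,[0,0,0],[0,0,0.08]],[1,[0,0,0],[0,0,0.08]],[1,[0,0,0],[0,0,0.08]],[1,[0,0,0],[0,0,0.08]],[1,[0,0,0],[0,0,0.08]],[1,[0,0,0],[0,0,0]]]}}

```text
t: 12.85
ee_pos: [0.5483, -0.0358, 0.1635]
ee_rot: [-2.951, -1.077, 0.001]
ft_force: [-3.8, -2.4, 6.1]
opening: 0.0138
finger_force: 59.9
```

```bash
python3 - <<'E'
from plan import *
from cell import bot
s=bot.get_state();print(s['t'],s['ee_pos'],np.degrees(yaw(s['ee_rot'])),s['ft_force'],s['moment'],np.round(s['qpos'],2),s['opening'])
E
```

```text
12.85 [ 0.54833165 -0.03582903  0.16352661] 40.091967993267474 [-3.77128653 -2.35432691  6.1210896 ] [-0.50189957  1.17156055  0.01147029] [ 0.27  0.31 -0.32  1.9   0.12  0.95 -0.98] 0.013841364456705727
```

Emit:
{"op": "servo_tool", "data": {"series": [[1,[0,0,0],[0,0,0.04]],[1,[0,0,0],[0,0,0.04]],[1,[0,0,0],[0,0,0.04]],[1,[0,0,0],[0,0,0.03]],[1,[0,0,0],[0,0,0]]]}}

```text
t: 13.27
ee_pos: [0.5483, -0.0358, 0.1635]
ee_rot: [-3.022, -0.856, 0.001]
ft_force: [-4.3, -2.0, 7.0]
opening: 0.0139
finger_force: 59.9
```

```bash
python3 - <<'E'
from plan import *
from cell import bot
s=bot.get_state();print(s['t'],s['ee_pos'],np.degrees(yaw(s['ee_rot'])),s['ft_force'],s['moment'],np.round(s['qpos'],2),s['opening'])
R_=R.from_rotvec(s['ee_rot']).inv()
d=np.array([-.112,.9937,0]);print("box y(96.4deg) in tool",R_.apply(d),"up",R_.apply([0,0,1]))
E
```

```text
13.2667 [ 0.54831997 -0.03576116  0.16351051] 31.60967479180986 [-4.26976008 -2.04543237  6.97330183] [-0.42599588  1.18487552  0.05999894] [ 0.25  0.31 -0.3   1.9   0.11  0.95 -1.12] 0.013922644139906367
box y(96.4deg) in tool [ 4.25444063e-01 -9.04975674e-01  2.61710008e-04] up [-7.88803511e-04 -6.60019554e-04 -9.99999471e-01]
```

Emit:
{"op": "servo_tool", "data": {"series": [[1,[0,0,-1],[0,0,0]],[1,[0.4,-0.9,0],[0,0,0]],[1,[0.4,-0.9,0],[0,0,0]],[1,[0.4,-0.9,0],[0,0,0]],[1,[0.4,-0.9,0],[0,0,0]],[1,[0.4,-0.9,0],[0,0,0]],[1,[0,0,0],[0,0,0]]]}}

```text
t: 13.85
ee_pos: [0.5476, -0.0314, 0.1636]
ee_rot: [-3.023, -0.855, 0.002]
ft_force: [-2.3, -3.0, -2.6]
opening: 0.0136
finger_force: 58.7
```

Emit:
{"op": "servo_tool", "data": {"series": [[1,[0.4,-0.9,0],[0,0,0]],[1,[0.4,-0.9,0],[0,0,0]],[1,[0.9,-1.8,0],[0,0,0]],[1,[0.9,-1.8,0],[0,0,0]],[1,[0.9,-1.8,0],[0,0,0]],[1,[0,0,0],[0,0,0]]]}}

```text
t: 14.35
ee_pos: [0.5467, -0.0226, 0.1637]
ee_rot: [-3.022, -0.855, 0.002]
ft_force: [-1.8, -2.5, -5.8]
opening: 0.0139
finger_force: 58.4
```

Emit:
{"op": "servo_tool", "data": {"series": [[1,[1.3,-2.7,0.4],[0,0,0]],[1,[1.7,-3.6,0],[0,0,0]],[1,[1.7,-3.6,0],[0,0,0]],[1,[1.7,-3.6,0],[0,0,0]],[1,[1.7,-3.6,0],[0,0,0]],[1,[1.7,-3.6,0],[0,0,0]],[1,[1.7,-3.6,0],[0,0,0]],[1,[0,0,0],[0,0,0]]]}}

```text
t: 15.02
ee_pos: [0.5438, 0.005, 0.1637]
ee_rot: [-3.021, -0.857, 0.001]
ft_force: [-3.4, -1.8, -5.0]
opening: 0.0138
finger_force: 58.5
```

Emit:
{"op": "servo_tool", "data": {"series": [[1,[1.3,-2.7,0],[0,0,0]],[1,[1.7,-3.6,0],[0,0,0]],[1,[1.7,-3.6,0],[0,0,0]],[1,[1.7,-3.6,0],[0,0,0]],[1,[1.7,-3.6,0],[0,0,0]],[1,[1.7,-3.6,0],[0,0,0]],[1,[1.3,-2.7,0],[0,0,0]],[1,[0,0,0],[0,0,0]]]}}

```text
t: 15.68
ee_pos: [0.5411, 0.0305, 0.1637]
ee_rot: [-3.021, -0.856, 0.001]
ft_force: [-3.4, -2.0, -5.6]
opening: 0.0141
finger_force: 58.5
```

Emit:
{"op": "servo_tool", "data": {"series": [[1,[0.9,-1.8,0],[0,0,0]],[1,[1.3,-2.7,0],[0,0,0]],[1,[1.3,-2.7,0],[0,0,0]],[1,[0.9,-1.8,0],[0,0,0]],[1,[0.9,-1.8,0],[0,0,0]],[1,[0.4,-0.9,0],[0,0,0]],[1,[0.4,-0.9,0],[0,0,0]],[1,[0,0,0],[0,0,0]]]}}

```text
t: 16.35
ee_pos: [0.5399, 0.0431, 0.1637]
ee_rot: [-3.023, -0.855, 0.001]
ft_force: [-3.8, -3.5, -5.9]
opening: 0.0142
finger_force: 58.5
```

Emit:
{"op": "servo_tool", "data": {"series": [[1,[0.4,-0.9,0],[0,0,0]],[1,[0.4,-0.9,0],[0,0,0]],[1,[0.4,-0.9,0],[0,0,0]],[1,[0.4,-0.9,0],[0,0,0]],[1,[0,0,0],[0,0,0]]]}}

```text
t: 16.77
ee_pos: [0.5395, 0.0469, 0.1637]
ee_rot: [-3.023, -0.854, 0.001]
ft_force: [-3.6, -2.8, -6.2]
opening: 0.0139
finger_force: 58.5
```

Emit:
{"op": "servo_tool", "data": {"series": [[1,[0.4,-0.9,0],[0,0,0]],[1,[0.4,-0.9,0],[0,0,0]],[1,[0,0,0.5],[0,0,0]],[1,[0,0,0],[0,0,0]]]}}

```text
t: 17.1
ee_pos: [0.5393, 0.0488, 0.1637]
ee_rot: [-3.023, -0.854, 0.001]
ft_force: [-5.0, -2.6, -3.4]
opening: 0.0139
finger_force: 58.9
```

Emit:
{"op": "servo_tool", "data": {"series": [[0.4,[0,0,0],[0,0,0]],[0.4,[0,0,0],[0,0,0]],[0,[0,0,0],[0,0,0]],[-0.4,[0,0,0],[0,0,0]],[-1,[0,0,0],[0,0,0]],[-1,[0,0,0],[0,0,0]],[-1,[0,0,0],[0,0,0]],[-1,[0,0,0],[0,0,0]]]}}

```text
t: 17.77
ee_pos: [0.5396, 0.0487, 0.1635]
ee_rot: [-3.023, -0.854, -0.001]
ft_force: [-0.1, -0.2, -0.1]
opening: 0.0854
finger_force: 0.0
```

Emit:
{"op": "servo_tool", "data": {"series": [[-1,[0,0,-6],[0,0,0]],[-1,[0,0,-12],[0,0,0]],[-1,[0,0,-18],[0,0,0]],[-1,[0,0,-20],[0,0,0]],[-1,[0,0,-20],[0,0,0]],[-1,[0,0,-20],[0,0,0]],[-1,[0,0,-10],[0,0,0]],[-1,[0,0,0],[0,0,0]]]}}

```text
t: 18.43
ee_pos: [0.5416, 0.0491, 0.2734]
ee_rot: [3.022, 0.854, 0.011]
ft_force: [1.1, 1.1, 0.7]
opening: 0.0852
finger_force: 0.0
```

Emit:
{"op": "servo_tool", "data": {"series": [[-1,[0,0,0],[0,0,0]],[-1,[0,0,0],[0,0,0]],[-1,[0,0,0],[0,0,0]],[-1,[0,0,0],[0,0,0]]]}}

```text
t: 18.77
ee_pos: [0.5385, 0.0485, 0.2678]
ee_rot: [-3.023, -0.854, 0.005]
ft_force: [-0.4, 0.4, 0.1]
opening: 0.0853
finger_force: 0.0
```

```bash
python3 - <<'E'
from cell import bot
import cv2
f=bot.grab_frame("side");cv2.imwrite("pics/end.png",cv2.resize(f["img"][110:260,280:440,::-1],None,fx=4,fy=4,interpolation=cv2.INTER_CUBIC))
s=bot.get_state();print(s['ee_pos'],s['ft_force'])
E
```

```text
[0.53866579 0.04853289 0.26802858] [ 0.60755409  0.39907499 -0.20418653]
```

View pics/end.png

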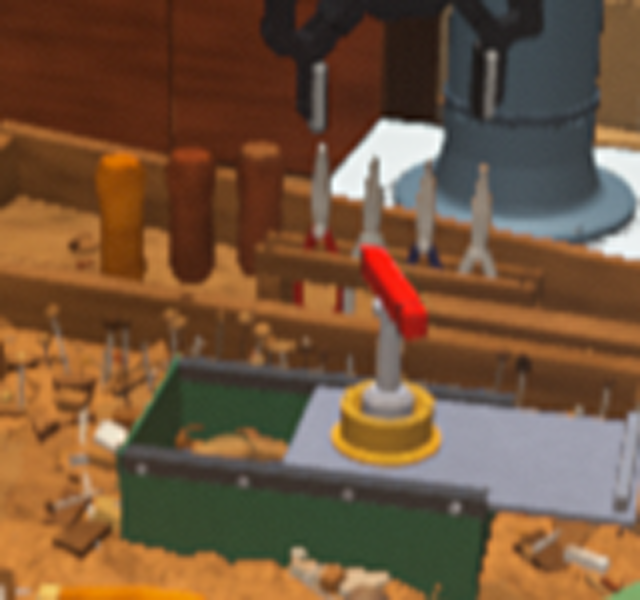

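The lid is open, with the key upright in the lock (crop (388,400)) and the gripper clear above it. I hand in the job.

```bash
python3 -c "
from cell import bot
print(bot.hand_in())"
```

```text
the job is handed in; nothing more can be done
None
```

The job is handed in: the key dropped home in the slot, the lock turned clockwise and the lid slid about 83–85 mm open by tool travel, with the key left standing upright in the lock and the gripper clear; hand-in gave no verdict.

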